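Hook a trapped toy blank out of the drilling jig

ROBOT

A 6-joint arm with a two-finger parallel gripper is mounted at the origin on the work surface. World frame = base frame: x ahead of the robot, y to its left, z up, the work surface at z = 0. Lengths are in m, angles in rad, forces in N, time in s.
With the tool pointing down it reaches from about 0.35 to 0.875 m from the base axis. Payload 4.2 kg.
Tool frame: the origin (TCP) lies at the centre of the arm's flange, where the gripper is bolted on; the fingertips stand 173 mm ahead of it and the grasp point (between the pads) lies 155 mm ahead of it; z points along the fingers, y is the line along which they close (so a half turn about z gives the same grasp; the last joint's range is limited). The gripper opens to 85 mm and grips with 20 to 120 N. Pads are 22 mm wide; open, the fingers measure 114 mm over their backs; the gripper's body (76 mm by 85 mm) begins 54 mm behind the grasp point. The pads swing forward as they close: fully open they stand 13 mm farther back than shut.
Start: joints at [-0.867, 0.385, 0.008, 0, -1.194, -0.259], TCP at [0.269, -0.564, 0.405] pointing down, gripper open.
Joint ranges: [-3.14, 3.14], [-1.21, 2.06], [-1.07, 1.41], [-3.16, 2.05], [-2.99, -0.16], [-3.1, 3.1]. Speed limits (rad/s): [2.79, 2.79, 3.14, 3.14, 3.14, 3.14].

INTERFACE

Orientations are given as [roll, pitch, yaw] about the fixed x, y, z axes, in that order (R = Rz(yaw) Ry(pitch) Rx(roll)).
In Python, from rig import get_state, camera, ctrl gives the robot as it stands. The module is installed in compiled form; this text tells all that it offers.
- The arm moves only by the tool arm_command, never from a script. Its arguments are lists of equal length, an entry for each row: "angular": the turn, a rotation vector about the world's x, y, z in degrees, a list of three; "travel": the shift along the world's x, y, z in mm, a list of three; "hand": the opening, from -1 (shut) to 1 (fully open). In form: {"angular": [[ax, ay, az], ...], "travel": [[x, y, z], ...], "hand": [hand, ...]}. A call has 1 to 10 rows; each row is the pose to reach, as a shift and turn from the pose commanded when the call began; what a row does not reach only later rows make up. A row lasts 1/12 s, in which the tool goes at most 41.7 mm and 7.16 degrees, less where a joint would pass 70% of its speed; a pose out of reach is approached as far as the arm can. A call with a gripper value outside its range is refused whole. The fingers move at their own pace and stop on an object; "squeeze" is the grip in N (left out, the last holds). Time passes only in rows, so rows that repeat a pose let the fingers close. It gives the time, the measured TCP pose, the force, the opening and the grip force at its end, in the units of the state.
- get_state(): the state, without advancing time (a new reading comes with each control period).
- camera(name): name is "side" or "top" or "wrist"; returns a dict with "image" (420x560x3 uint8, red, green, blue), "fx", "fy", "cx", "cy" (pixels), "k1" (the pictures are not rectified: a ray, as slopes to the right and down, at radius r is drawn at 1 + k1 r^2 times it, then the intrinsics apply), "position" and "orientation" of the camera in the world; the wrist camera has in their place "mount" (4x4, takes a point from camera to tool coordinates, whose origin is the TCP and whose axes are the flange's). Camera axes: x right, y down, z forward; pixel columns grow to the right and rows downward; lengths in m; the calibration is good to about 2 mm. A picture is of the moment at which its call begins: read the wrist's pose just before it. There is no depth.
- ctrl.sign_off(): hands the job in; it is judged then, once.
The state is a dict: "t": time; "q": joint angles; "joint_vel": joint speeds; "tau": joint torques, N m; "tcp_pos": TCP position; "tool_rot": TCP orientation; "force": force on the tool from outside, world axes, zero at the start; "wrist_torque": the same for the moment, N m; "width": opening from 0.0 (shut) to 1.0 (fully open); "grip_force": force on a finger pad.
Only numpy, scipy, OpenCV 4.12 (cv2) and the standard library are available. Lean on these libraries where they do the work, as an engineer would, in place of code of your own. Each camera call takes 0.05 s, during which the arm holds its last target. There are 200 camera calls.

TASK

The small wooden blank has been pushed back under the clear guard of the drilling jig, where a sprung rubber pad traps it. Take the hooked pick from its stand, hook it behind the blank and drag the blank forward along the slot until it comes up against the tip of the stop screw; press it there for a moment with about 3 to 12 N, never harder, and pull no harder than 20 N on the way. Then put the pick back in its stand and let go, leaving the blank at the stop screw, without touching it with the fingers, and leave the thread cone, peg doll and toy car alone.

Things in the scene. Friction and masses are not known exactly. Their poses are not given: they have to be found in the camera images.
- jig: Fixed wooden drilling jig, base 210 (x) x 90 (y) x 10 mm. Origin: centre of its underside on the table; +x from the open front end to the closed back end (away from the robot). An 18 wide channel runs along y = 0, floor at height 10. Front bay, x -105 to -15: walls only to height 16. Narrow slot, x -15 to +50: open top, walls to height 45, 24 thick. Tunnel x +50 to +95; then an end wall.
- slot_floor (a point): On the channel floor, midway across, at the slot's mouth where the low bay walls change to the 45 high slot walls (jig x -15, height 10 mm). Axes as the jig's.
- guard_edge (a point): Middle of the lower front edge of the clear plastic guard (4 thick) that roofs the tunnel, at jig x +50, height 45 mm. Under it the tunnel is 18 wide and 35 high above the channel floor and runs 45 on to the end wall. Axes as the jig's.
- pad_nose (a point): Innermost point of the free rubber pad, in the slot's left (+y) wall at jig x +30 mm: an upright sprung round nose of radius 10, reaching 4 into the slot when free. It holds the blank against the right wall; dragging the blank past it takes about 1.5 to 4 N, and it lets go once the blank's rear end has passed jig x +22.
- blank: Trapped wooden bar 60 long (x) x 16 wide (y) x 14 mm high, about 15 g. Origin: centre of its underside, +x to the jig's closed back end. It lies on the channel floor against the right wall (y about -1 in the jig), its rear (+x) end 10 to 20 inside the tunnel, with at least 20 of free space behind it. The slot is too narrow for fingers.
- stop: Fixed aluminium stop block across the jig's front bay, 16 long x 44 wide x 18 mm high. Origin: on the channel floor in the middle of its flat +x face; +x as the jig's. A steel stop screw, 10 in diameter, sticks out of this face 8 above the floor, by 2 to 18: its setting differs each time and is not measured, so feel for it. The blank's front end must meet the rigid screw tip.
- pick: Loose hooked pick, about 110 g. Origin: on the shank axis at the collar's underside; z up, +x the way the hook points. Collar 30 (x) x 40 (y) x 6 mm high. Below: shank 6 thick down to a level arm 6 thick running along +x from x 0 to 40, underside 43 and top 37 below the origin, then a tip 6 thick at x = 40 turned down to 52 below the origin (9 below the arm).
- pick_handle (a point): Centre of the pick's upright square wooden handle, 22 x 22 x 50 mm high, 31 above the pick's origin; it stands on the collar (handle from 6 to 56 above the origin). In use: handle upright, hook towards the jig's closed end, shank in the open slot in front of the guard, arm over the blank and under the guard.
- pick_tip (a point): Lowest point of the pick's turned-down tip, at 40, 0, -52 mm in the pick's frame.
- stand: Fixed wooden stand of the pick, 60 mm high, foot 110 x 70. Origin: on the table under the pick's shank; x along its hole. The hole is open at the top, x -10 to +52, y -10 to +10. The pick hangs in it, hook along the stand's +x, its collar resting on the rim: pick origin 60 above the stand's origin, a few mm of play sideways.
- thread_cone: Bystander: terracotta-brown cone of thread, 60 across, 85 high. Origin at the centre of its underside.
- peg_doll: Bystander: white wooden peg doll, 36 across, 73 high. Origin at the centre of its underside.
- toy_car: Bystander: wooden toy car 75 x 48 x 44 high. Origin at the centre of its underside.
Things that resemble listed ones, but are neither listed nor needed, are in the scene too. What is shaped like the pick but blue is not meant.

How it is judged:
On the way, in this order (a step that is already met when the one before it is completed fails the run):
1. the pick is lifted clear of its stand (z of pick in the frame of stand above 0.085 m), for 0.1 s.
2. the pick's tip is down behind the blank's rear end (x of pick_tip in the frame of blank between 0.03 and 0.058 m and z of pick_tip in the frame of blank below 0.011 m and z of pick_tip in the frame of jig below 0.021 m and y of pick_tip in the frame of jig between -0.009 and 0.009 m), for 0.1 s.
3. the blank, pulled by the pick, presses on the stop screw with at least 3 N (contact force between blank and stop above 3 N and contact force between pick and blank above 2 N), for 0.15 s.
At the end, for the whole second after the job is handed in: The blank lies flat in the channel in front of the stop screw, its front end within 20 mm of the stop block's face (the screw sticks out by 2 to 18), at rest; the pick hangs upright in its stand, its collar on the rim (height within 4 mm, within 14 mm sideways), at rest and released (x of blank in the frame of stop between 0.03 and 0.05 m and z of blank in the frame of jig below 0.0125 m and angle between the x axis of blank and the x axis of jig, either way round below 0.12 rad and linear speed of each of blank, pick below 0.01 m/s and z of pick in the frame of stand between 0.057 and 0.064 m and horizontal distance between pick and stand below 0.014 m and angle between pick's own z axis and vertical below 0.1 rad); the robot touches nothing.
It fails at once if the pick pushes or pulls on the blank with more than 20 N (contact force between pick and blank above 20 N).
It fails at once if the blank is pressed on the stop screw with more than 12 N (contact force between blank and stop above 12 N).
It fails at once if the pick presses on the jig with more than 20 N (contact force between pick and jig above 20 N).
It fails at once if the fingers touch the blank (contact force between the fingers and blank above 0.5 N).
It fails at once if a bystander is moved (distance of any of thread_cone, peg_doll, toy_car from where it was at the start of the episode above 0.02 m).
It also fails if it takes over 64 s, if anything falls off the work surface, if the arm or the gripper's body presses on something with over 40 N, if the wrist force passes 120 N, or if a joint passes its speed limit or range.

## Working session

There is one attempt and no reset: what is moved stays moved. The work goes in short steps, Python scripts to look and compute and a tool call to move; the robot and the scene stay as the last step left them, time stands still between calls to the robot, and variables do not carry over. Pictures are saved under pics/ and viewed, at most 10 in all, crops included, and the job is handed in when it is done.

Besides the shell and the picture viewer there is one more tool, called after "Call:" in YAML: its name, and indented under it one key for each argument. arm_command: Moves the arm, as the interface text tells. Its arguments: {"type":"object","properties":{"angular":{"type":"array"},"travel":{"type":"array"},"hand":{"type":"array"},"squeeze":{"type":"number"}},"required":["angular","travel","hand"]}

```bash
mkdir -p pics
cat > h.py <<'E'
import numpy as np, cv2
from scipy.spatial.transform import Rotation as R
from rig import get_state, camera, ctrl
def pose(c, s=None):
    if 'mount' in c:
        T=np.eye(4); T[:3,:3]=rot(s['tool_rot']); T[:3,3]=s['tcp_pos']
        T=T@np.array(c['mount']); return T[:3,3],T[:3,:3]
    return np.array(c['position']), rot(c['orientation'])
def rot(o):
    o=np.array(o,float)
    return o if o.shape==(3,3) else R.from_euler('xyz',o).as_matrix()
def ray(c,uv,s=None):
    p,M=pose(c,s); d=np.array([(uv[0]-c['cx'])/c['fx'],(uv[1]-c['cy'])/c['fy']]); x=d.copy()
    for _ in range(20): x=d/(1+c['k1']*(x@x))
    return p, M@np.array([x[0],x[1],1])
def onz(c,uv,z,s=None):
    p,d=ray(c,uv,s); return p+d*(z-p[2])/d[2]
def proj(c,P,s=None):
    p,M=pose(c,s); q=M.T@(np.array(P)-p); x=q[:2]/q[2]; x=x*(1+c['k1']*(x@x))
    return np.array([x[0]*c['fx']+c['cx'],x[1]*c['fy']+c['cy']])
def save(n,im,crop=None,k=1):
    if crop: a,b,e,f=crop; im=im[b:f,a:e]
    cv2.imwrite('pics/'+n,cv2.resize(im[...,::-1],None,fx=k,fy=k,interpolation=cv2.INTER_CUBIC))
E
python3 - <<'E'
from h import *
s=get_state(); print({k:np.round(v,3) for k,v in s.items()})
for n in ['top','side','wrist']:
    c=camera(n); save(n+'0.png',c['image']); print(n,{k:v for k,v in c.items() if k!='image'})
E
```

```text
{'t': np.float64(0.0), 'q': array([-8.670e-01,  3.860e-01,  7.000e-03, -1.000e-03, -1.194e+00,
       -2.590e-01]), 'joint_vel': array([ 0.   , -0.001,  0.   , -0.002, -0.001,  0.001]), 'tau': array([-0.0000e+00, -3.9229e+01,  1.8841e+01,  4.1860e+00, -5.0000e-03,
       -0.0000e+00]), 'tcp_pos': array([ 0.269, -0.564,  0.404]), 'tool_rot': array([ 3.139, -0.   , -2.697]), 'force': array([ 0.18 , -1.478, -0.114]), 'wrist_torque': array([0.03 , 0.002, 0.04 ]), 'grip_force': np.float64(0.0), 'width': np.float64(0.997)}
top {'fx': 407.26120221249016, 'fy': 407.26120221249016, 'cx': 276.67572782443193, 'cy': 209.61619695436633, 'k1': -0.0071353130276889075, 'position': array([0.52290005, 0.00491015, 1.072917  ]), 'orientation': array([-3.05010709, -0.01138547, -1.54800961])}
side {'fx': 491.9106748784751, 'fy': 491.9106748784751, 'cx': 292.5157562346559, 'cy': 217.2524664270734, 'k1': -0.026133987153926667, 'position': array([-0.00491046,  0.58024797,  0.73358211]), 'orientation': array([-2.23319968, -0.00976378, -2.28786175])}
wrist {'fx': 319.4947753012935, 'fy': 319.4947753012935, 'cx': 284.3866454940333, 'cy': 209.01015276891596, 'k1': -0.010940575488164524, 'mount': array([[-6.80987515e-04, -9.59169349e-01, -2.82831568e-01,
         7.09535049e-02],
       [ 9.99999257e-01, -9.39244774e-04,  7.77522084e-04,
         1.79709405e-03],
       [-1.01142342e-03, -2.82830828e-01,  9.59169276e-01,
         3.04684467e-02],
       [ 0.00000000e+00,  0.00000000e+00,  0.00000000e+00,
         1.00000000e+00]])}
```

View pics/top0.png

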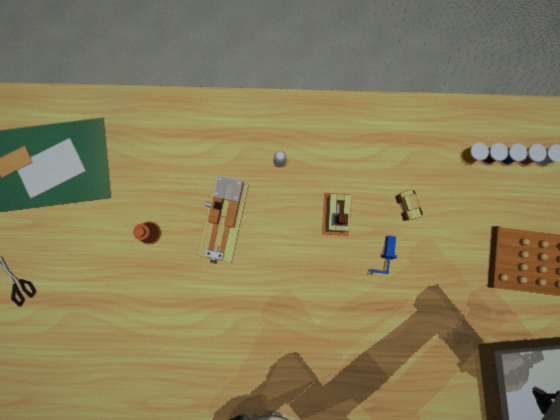

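View pics/side0.png

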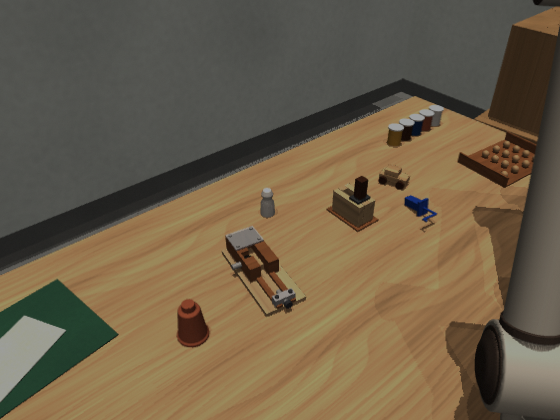

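The top view shows the jig at (223,220), with the guard at its far end. The stand with the dark-handled pick is at (338,213). The blue look-alike is lying at (388,255), the cone is at (145,232), the doll at (280,158) and the car at (410,205). I'm taking the upright dark-wood pick in the stand, and I'll confirm it in an enlarged crop.

Run:
```python
from h import *
c=camera('top'); save('crop1.png',c['image'],(190,160,362,275),4.6)
for n,uv,z in [('handle',(342,218),.116),('foot',(338,214),.0),('jigfront',(215,262),.01),('guard',(229,188),.049),('jigTL',(219,178),.0),('jigTR',(249,182),.01),('jigBL',(198,260),.01),('jigBR',(232,262),.01)]: print(n,onz(c,uv,z).round(3))
```

```text
handle [ 0.595 -0.159  0.116]
foot [ 0.614 -0.168  0.   ]
jigfront [0.481 0.151 0.01 ]
guard [0.669 0.117 0.049]
jigTL [0.702 0.15  0.   ]
jigTR [0.692 0.07  0.01 ]
jigBL [0.485 0.196 0.01 ]
jigBR [0.482 0.108 0.01 ]
```

View pics/crop1.png

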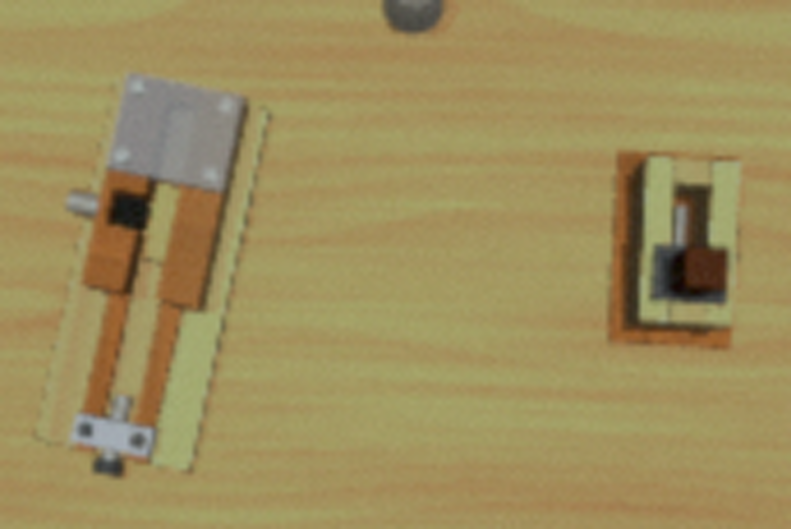

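The crop confirms it: the pick in the stand has a dark-wood handle and a grey collar and hook, and the hook points up in the image (world +x). The jig has its guard at the far end, its stop block at the bottom and a yaw of about -0.2. I'm moving the wrist camera over the stand.

Call:
arm_command:
  angular:
    - [0,0,64.5]
    - [0,0,64.5]
    - [0,0,64.5]
    - [0,0,64.5]
    - [0,0,64.5]
    - [0,0,64.5]
    - [0,0,64.5]
    - [0,0,64.5]
    - [0,0,64.5]
    - [0,0,64.5]
  travel:
    - [331,424,0]
    - [331,424,0]
    - [331,424,0]
    - [331,424,0]
    - [331,424,0]
    - [331,424,0]
    - [331,424,0]
    - [331,424,0]
    - [331,424,0]
    - [331,424,0]
  hand: [1,1,1,1,1,1,1,1,1,1]

```text
t: 1.03
tcp_pos: [0.5261, -0.2338, 0.4048]
tool_rot: [-3.142, 0.0, -1.566]
force: [0.5, -1.4, 0.2]
width: 1.0
grip_force: 0.0
```

Call:
arm_command:
  angular:
    - [0,0,0]
    - [0,0,0]
    - [0,0,0]
    - [0,0,0]
    - [0,0,0]
  travel:
    - [74,94,-25]
    - [74,94,-25]
    - [74,94,-25]
    - [74,94,-25]
    - [74,94,-25]
  hand: [1,1,1,1,1]

```text
t: 1.45
tcp_pos: [0.6003, -0.1399, 0.3782]
tool_rot: [3.139, 0.0, -1.568]
force: [-0.7, -1.3, 0.3]
width: 0.996
grip_force: 0.0
```

Run:
```python
from h import *
import pickle
s=get_state(); c=camera('wrist'); print(s['t'],s['tcp_pos'],s['tool_rot'])
pickle.dump((s,c),open('w1.pkl','wb')); save('w1.png',c['image'],None,1.42)
```

```text
1.45 [ 0.60027084 -0.1398536   0.37824687] [ 3.13900917e+00  9.84913219e-05 -1.56791825e+00]
```

View pics/w1.png

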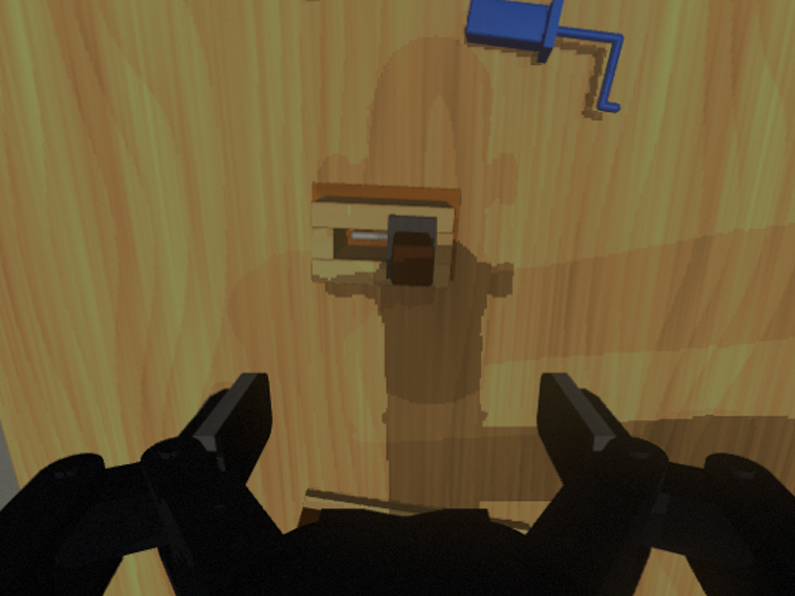

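The pick's handle is at about (415,262) in the enlarged picture, or (292,184) in the raw one. The collar is above it and the hook points left (world +x). Next I measure its edges.

Run:
```python
from h import *
import pickle
s,c=pickle.load(open('w1.pkl','rb')); im=c['image']
print(pose(c,s)[0].round(3))
for v in (165,172,180,188,194): print(v,[tuple(int(a) for a in im[v,u]) for u in range(268,314,3)])
print('col',[(v,tuple(int(a) for a in im[v,292])) for v in range(148,206,2)])
save('w1c.png',im,(205,115,345,215),5.6)
top=[(278,176),(306,176),(306,200),(278,200)]
for uv in top: print(uv,onz(c,uv,.116,s).round(4))
for n,uv,z in [('footTL',(220,128),.0),('footTR',(324,132),0),('collTL',(274,152),.066),('collTR',(308,152),.066),('rimTL',(220,141),.06),('rimTR',(320,144),.06),('rimBL',(220,195),.06)]: print(n,onz(c,uv,z,s).round(4))
```

```text
[ 0.6   -0.21   0.348]
165 [(102, 96, 85), (96, 89, 79), (58, 54, 46), (47, 39, 28), (39, 29, 15), (42, 28, 14), (41, 28, 15), (40, 29, 13), (40, 28, 12), (40, 29, 14), (40, 28, 11), (41, 30, 16), (58, 54, 47), (90, 71, 44), (133, 105, 63), (132, 104, 61)]
172 [(102, 64, 25), (101, 63, 26), (55, 51, 44), (46, 32, 16), (49, 33, 16), (45, 28, 12), (46, 31, 16), (44, 28, 14), (41, 29, 11), (43, 28, 14), (40, 28, 13), (39, 26, 7), (44, 34, 24), (87, 68, 39), (112, 89, 52), (113, 89, 52)]
180 [(62, 51, 28), (60, 48, 26), (53, 48, 41), (55, 35, 20), (61, 37, 19), (60, 35, 17), (61, 37, 16), (63, 37, 18), (61, 37, 19), (61, 36, 17), (61, 38, 22), (61, 36, 19), (55, 35, 20), (86, 67, 40), (86, 68, 41), (85, 68, 41)]
188 [(84, 65, 38), (80, 62, 36), (40, 33, 24), (44, 29, 15), (43, 27, 12), (41, 27, 12), (43, 27, 13), (44, 30, 17), (41, 27, 12), (41, 27, 10), (46, 30, 17), (44, 30, 13), (42, 30, 14), (91, 72, 44), (91, 71, 42), (91, 72, 43)]
194 [(92, 72, 41), (88, 70, 41), (41, 36, 27), (45, 30, 14), (45, 30, 15), (44, 29, 12), (45, 27, 15), (42, 27, 12), (43, 28, 13), (43, 29, 11), (41, 27,
[... 368 characters left out ...]
 32, 16)), (176, (61, 36, 17)), (178, (62, 38, 21)), (180, (61, 37, 19)), (182, (44, 29, 13)), (184, (43, 26, 9)), (186, (43, 30, 13)), (188, (41, 27, 12)), (190, (43, 27, 14)), (192, (42, 27, 12)), (194, (43, 28, 13)), (196, (45, 30, 17)), (198, (43, 27, 16)), (200, (47, 32, 18)), (202, (75, 56, 31)), (204, (78, 59, 32))]
(278, 176) [ 0.6044 -0.1664  0.116 ]
(306, 176) [ 0.5838 -0.1664  0.116 ]
(306, 200) [ 0.5834 -0.1482  0.116 ]
(278, 200) [ 0.6044 -0.1482  0.116 ]
footTL [ 0.6675 -0.196   0.    ]
footTR [ 0.5575 -0.1921  0.    ]
collTL [ 0.6087 -0.1783  0.066 ]
collTR [ 0.579  -0.1784  0.066 ]
rimTL [ 0.6565 -0.1872  0.06  ]
rimTR [ 0.568  -0.1847  0.06  ]
rimBL [ 0.6592 -0.138   0.06  ]
```

View pics/w1c.png

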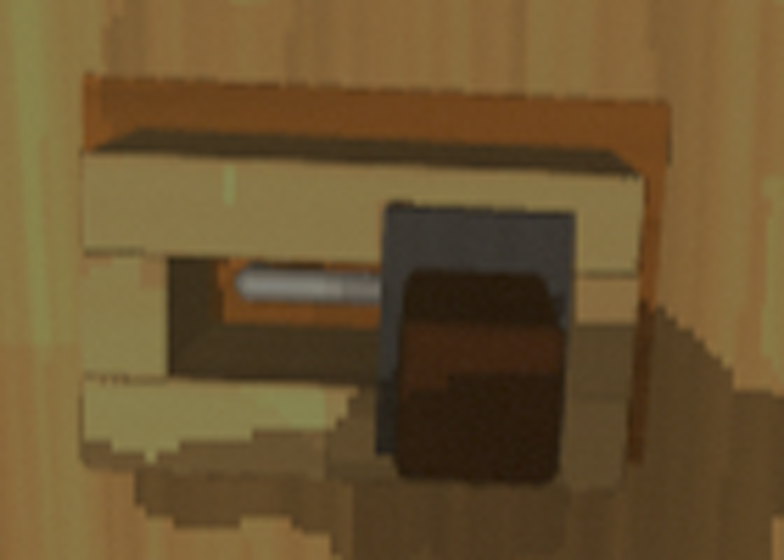

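The handle top measures 21.8 x 21.3 mm, as it should. The pick is centred at (0.5945, -0.158) with yaw about -0.042 rad. I'm descending to grip it.

Call:
arm_command:
  angular:
    - [0,0,-2.5]
    - [0,0,-2.5]
    - [0,0,-2.5]
    - [0,0,-2.5]
    - [0,0,-2.5]
    - [0,0,-2.5]
    - [0,0,-2.5]
    - [0,0,-2.5]
    - [0,0,-2.5]
    - [0,0,-2.5]
  travel:
    - [-6,-18.5,0]
    - [-6,-18.5,-40]
    - [-6,-18.5,-80]
    - [-6,-18.5,-110]
    - [-6,-18.5,-128]
    - [-6,-18.5,-128]
    - [-6,-18.5,-128]
    - [-6,-18.5,-128]
    - [-6,-18.5,-128]
    - [-6,-18.5,-128]
  hand: [1,1,1,1,1,1,-1,-1,-1,-1]
  squeeze: 80

```text
t: 2.33
tcp_pos: [0.5937, -0.1605, 0.2538]
tool_rot: [-3.138, -0.0, -1.615]
force: [0.0, -0.4, 0.7]
width: 0.454
grip_force: 0.0
```

Call:
arm_command:
  angular:
    - [0,0,0]
    - [0,0,0]
    - [0,0,0]
    - [0,0,0]
    - [0,0,0]
  travel:
    - [0,0,0]
    - [0,0,0]
    - [0,0,0]
    - [0,0,0]
    - [0,0,0]
  hand: [-1,-1,-1,-1,-1]

```text
t: 2.75
tcp_pos: [0.5938, -0.1602, 0.2532]
tool_rot: [-3.139, -0.001, -1.614]
force: [-2.0, 0.8, 5.8]
width: 0.247
grip_force: 78.6
```

The pick is gripped (opening 0.247, about 21 mm, at 79 N). I'm lifting it and moving the camera over the jig.

Call:
arm_command:
  angular:
    - [0,0,0]
    - [0,0,0]
    - [0,0,0]
    - [0,0,0]
    - [0,0,0]
    - [0,0,0]
    - [0,0,-4]
    - [0,0,-8]
    - [0,0,-8]
    - [0,0,-8]
  travel:
    - [0,0,15]
    - [0,0,40]
    - [0,0,75]
    - [0,0,110]
    - [0,0,145]
    - [0,0,145]
    - [0,40,145]
    - [-2,80,145]
    - [-4,120,145]
    - [-6,160,145]
  hand: [-1,-1,-1,-1,-1,-1,-1,-1,-1,-1]

```text
t: 3.58
tcp_pos: [0.5867, 0.0012, 0.3959]
tool_rot: [3.14, 0.0, -1.756]
force: [1.0, 0.2, -2.2]
width: 0.244
grip_force: 78.5
```

Call:
arm_command:
  angular:
    - [0,0,0]
    - [0,0,0]
    - [0,0,0]
    - [0,0,0]
    - [0,0,0]
    - [0,0,0]
    - [0,0,0]
    - [0,0,0]
    - [0,0,0]
  travel:
    - [0,40,0]
    - [0,80,0]
    - [0,120,0]
    - [0,160,0]
    - [0,190,0]
    - [0,210,0]
    - [0,210,0]
    - [0,210,0]
    - [0,210,0]
  hand: [-1,-1,-1,-1,-1,-1,-1,-1,-1]

```text
t: 4.33
tcp_pos: [0.5871, 0.2094, 0.3959]
tool_rot: [3.14, -0.001, -1.754]
force: [0.5, -0.5, -1.8]
width: 0.245
grip_force: 78.5
```

Run:
```python
from h import *
import pickle
s=get_state(); c=camera('wrist'); print(s['t'],s['tcp_pos'],s['tool_rot'],s['force'],s['width'])
pickle.dump((s,c),open('w2.pkl','wb')); save('w2.png',c['image'],None,1.42)
```

```text
4.3333 [0.58712429 0.20943821 0.39594435] [ 3.14025058e+00 -9.76837864e-04 -1.75442858e+00] [ 0.50953086 -0.50936023 -1.75079983] 0.24520624728564164
```

View pics/w2.png

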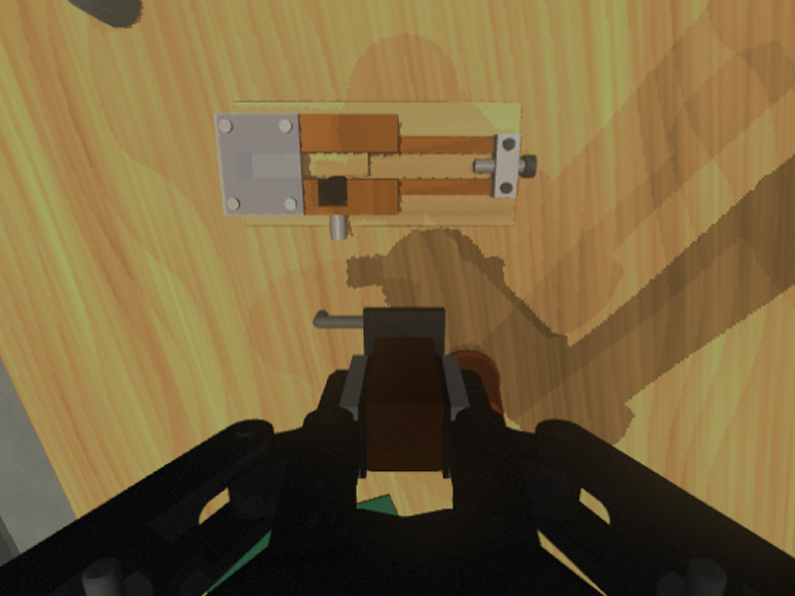

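The jig appears at the top, almost axis-aligned. The guard is at left (217-303), the slot and blank in the middle, and the stop block at right (508,165). The screw tip is at (474,166) and the blank's visible front end at (369,163), all in enlarged pixels. The held pick's collar and hook are at (380,320). The next crop is for exact edges.

Run:
```python
from h import *
import pickle
s,c=pickle.load(open('w2.pkl','rb')); im=c['image']
g=cv2.convertScaleAbs(im,alpha=1.4)
save('w2c.png',g,(145,65,385,175),3.33)
```

```text
(no output)
```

View pics/w2c.png

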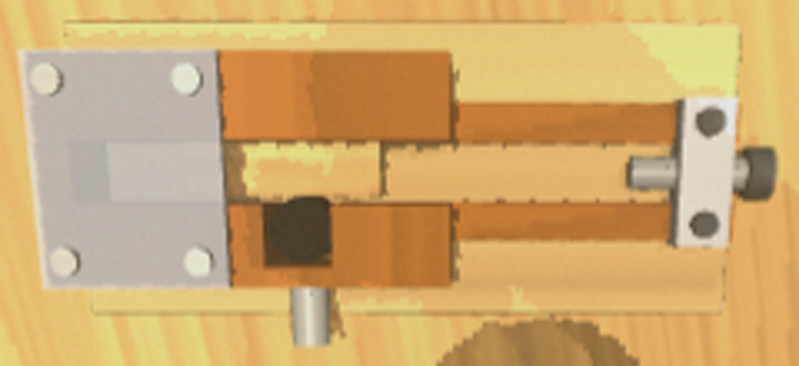

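```bash
cat > jig.py <<'E'
from h import *
import pickle
s,c=pickle.load(open('w2.pkl','rb'))
def P(u,v,z): return onz(c,(145+(u+.5)/3.33-.5,65+(v+.5)/3.33-.5),z,s)
E
python3 - <<'E'
from jig import *
pts={'baseBR(+105,-45)':(65,22,.01),'baseFR(-105,-45)':(740,25,.01),'baseFL(-105,45)':(722,312,.01),'baseBL(105,45)':(92,313,.01),
'gF_R(50,-?)':(219,50,.049),'gF_L':(229,288,.049),'gB_R':(20,52,.049),'gB_L':(43,288,.049),
'wallF_R(-15,-33)':(453,52,.045),'wallF_Ri(-15,-9)':(453,140,.045),'wallF_Li(-15,9)':(452,204,.045),'wallF_L(-15,33)':(452,286,.045),
'slotR@gu(50,-9)':(222,141,.045),'slotL@gu(50,9)':(229,203,.045),
'blF_R':(381,143,.024),'blF_L':(381,197,.024),'blRear':(108,172,.024),
'stopF_R':(680,97,.028),'stopF_L':(676,246,.028),'screwtip':(628,172,.018)}
W={k:P(*v) for k,v in pts.items()}
# fit jig pose (2D rigid) with known points
K={'baseBR(+105,-45)':(105,-45),'baseFR(-105,-45)':(-105,-45),'baseFL(-105,45)':(-105,45),'baseBL(105,45)':(105,45),'wallF_R(-15,-33)':(-15,-33),'wallF_Ri(-15,-9)':(-15,-9),'wallF_Li(-15,9)':(-15,9),'wallF_L(-15,33)':(-15,33),'slotR@gu(50,-9)':(50,-9),'slotL@gu(50,9)':(50,9)}
A=np.array([K[k] for k in K])/1000; B=np.array([W[k][:2] for k in K])
a0,b0=A.mean(0),B.mean(0); H=(A-a0).T@(B-b0); th=np.arctan2(H[0,1]-H[1,0],H[0,0]+H[1,1])
M=np.array([[np.cos(th),-np.sin(th)],[np.sin(th),np.cos(th)]]); o=b0-M@a0
print('jig',o.round(4),'yaw',th)
for k in W: print(k,W[k].round(4),((W[k][:2]-o)@M*1000).round(1))
E
```

```text
jig [0.5926 0.1387] yaw -0.185876129331366
baseBR(+105,-45) [0.6875 0.0753 0.01  ] [105.  -44.8]
baseFR(-105,-45) [0.4819 0.1146 0.01  ] [-104.3  -44.2]
baseFL(-105,45) [0.4978 0.2019 0.01  ] [-104.8   44.6]
baseBL(105,45) [0.7043 0.1637 0.01  ] [105.2  45.2]
gF_R(50,-?) [0.635  0.0974 0.049 ] [ 49.3 -32.8]
gF_L [0.6482 0.1616 0.049 ] [50.4 32.7]
gB_R [0.6895 0.0876 0.049 ] [104.7 -32.3]
gB_L [0.7021 0.1514 0.049 ] [105.4  32.7]
wallF_R(-15,-33) [0.5712 0.1095 0.045 ] [-15.6 -32.7]
wallF_Ri(-15,-9) [0.5756 0.1327 0.045 ] [-15.6  -9.1]
wallF_Li(-15,9) [0.5792 0.1502 0.045 ] [-15.3   8.8]
wallF_L(-15,33) [0.5836 0.1735 0.045 ] [-15.2  32.5]
slotR@gu(50,-9) [0.6409 0.1208 0.045 ] [50.8 -8.7]
slotL@gu(50,9) [0.6431 0.1379 0.045 ] [49.8  8.5]
blF_R [0.5975 0.129  0.024 ] [ 6.7 -8.7]
blF_L [0.6008 0.1447 0.024 ] [7.  7.4]
blRear [0.6822 0.1218 0.024 ] [91.2 -0.1]
stopF_R [0.5065 0.1326 0.028 ] [-83.4 -21.9]
stopF_L [0.5134 0.1758 0.028 ] [-84.7  21.8]
screwtip [0.5235 0.1515 0.018 ] [-70.3  -0.2]
```

Run:
```python
from jig import *
im=c['image']
save('w2p.png',cv2.convertScaleAbs(im,alpha=2.0),(210,205,330,295),6)
t=s['tcp_pos'];y=s['tool_rot'][2]+np.pi/2
M=np.array([[np.cos(y),-np.sin(y)],[np.sin(y),np.cos(y)]]); print('yaw',y)
for n,u,v,z in [('colTL',363,308,.209),('colTR',445,308,.209),('hookend',314,319,.163),('armTop@collar',363,315,.163),('armBot@collar',363,326,.163)]:
    p=onz(c,(u/1.42,v/1.42),z,s); print(n,((p[:2]-t[:2])@M*1000).round(1))
```

```text
yaw -0.18363225108510584
colTL [ 14.1 -19.5]
colTR [-15.6 -19.5]
hookend [41.7  0.7]
armTop@collar [18.5 -1.3]
armBot@collar [18.7  4.2]
```

View pics/w2p.png

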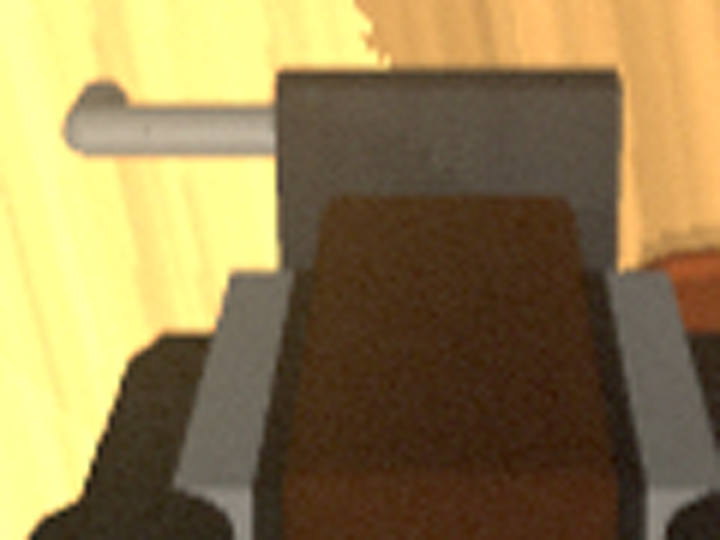

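The arm is parallel to the tool axis and the pick's origin sits about (-0.8, +1.9) mm from the TCP in its own frame. I'm hovering the hook just above the open slot.

Call:
arm_command:
  angular:
    - [0,0,0]
    - [0,0,0]
    - [0,0,0]
    - [0,0,0]
    - [0,0,0]
    - [0,0,0]
    - [0,0,0]
    - [0,0,0]
  travel:
    - [1.8,-37,0]
    - [3.6,-74.3,0]
    - [3.6,-74.3,-30]
    - [3.6,-74.3,-60]
    - [3.6,-74.3,-85]
    - [3.6,-74.3,-96]
    - [3.6,-74.3,-96]
    - [3.6,-74.3,-96]
  hand: [-1,-1,-1,-1,-1,-1,-1,-1]

```text
t: 5.05
tcp_pos: [0.5914, 0.135, 0.3013]
tool_rot: [-3.141, -0.0, -1.755]
force: [0.6, -0.7, -1.1]
width: 0.244
grip_force: 78.5
```

```bash
cat >> h.py <<'E'
O=np.array([.5926,.1387]); TH=-.1859; MJ=np.array([[np.cos(TH),-np.sin(TH)],[np.sin(TH),np.cos(TH)]])
def st():
    s=get_state(); j=(np.array(s['tcp_pos'][:2])-O)@MJ*1000; z=(s['tcp_pos'][2]-.245)*1000
    print('t',round(s['t'],2),'pick jig',(j+[-.8,1.9]).round(2),'tip x',round(j[0]+39.2,1),'tip z',round(z,2),'yaw',s['tool_rot'],'Fjig',(np.array(s['force'][:2])@MJ).round(2),round(s['force'][2],2)); return s
E
python3 - <<'E'
from h import *
s=st(); c=camera('wrist'); save('w3.png',cv2.convertScaleAbs(c['image'],alpha=1.6),(100,60,360,250),3)
t=s['tcp_pos']
Pk=lambda X,Y,z:np.r_[O+MJ@(np.array([X,Y])/1000),z]
for X,Y,z in [(50,-9,.045),(50,9,.045),(-15,-9,.045),(41,-2,.064)]: print((X,Y,z),((proj(c,Pk(X,Y,z),s)-[100,60])*3).round())
E
```

```text
t 5.05 pick jig [-1.28 -1.98] tip x 38.7 tip z 56.26 yaw [-3.14089983e+00 -3.85534458e-04 -1.75470121e+00] Fjig [ 0.71 -0.55] -1.11
(50, -9, 0.045) [346. 439.]
(50, 9, 0.045) [351. 508.]
(-15, -9, 0.045) [612. 440.]
(41, -2, 0.064) [370. 492.]
```

View pics/w3.png

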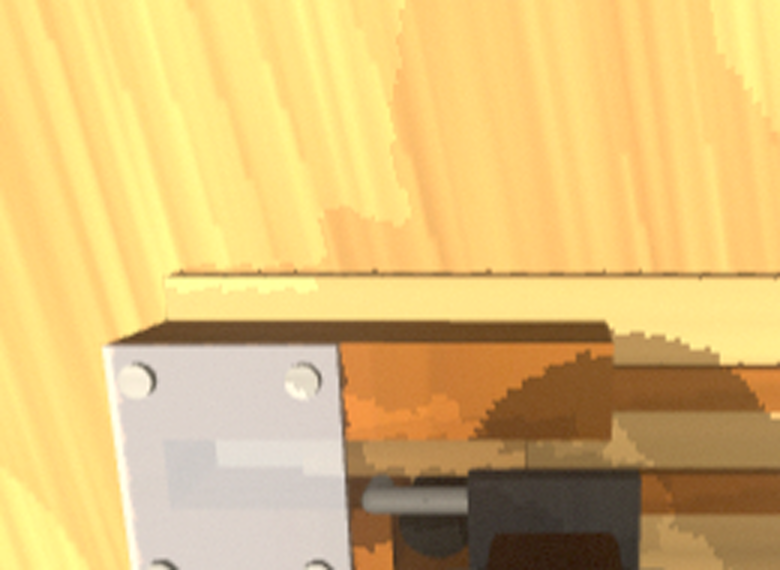

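The prediction and the image agree to about 1 mm: slot edge at row 440, hook centred in the slot at row 499. I'm lowering the hook over the blank.

Call:
arm_command:
  angular:
    - [0,0,0]
    - [0,0,0]
    - [0,0,0]
    - [0,0,0]
    - [0,0,0]
  travel:
    - [0,0,-10]
    - [0,0,-20]
    - [0,0,-29]
    - [0,0,-29]
    - [0,0,-29]
  hand: [-1,-1,-1,-1,-1]

```text
t: 5.52
tcp_pos: [0.5908, 0.1355, 0.2708]
tool_rot: [3.14, -0.001, -1.754]
force: [0.3, -0.8, -1.3]
width: 0.251
grip_force: 78.5
```

```bash
python3 -c "from h import *; st()"
```

```text
t 5.52 pick jig [-2.02 -1.59] tip x 38.0 tip z 25.82 yaw [ 3.14012922e+00 -1.24820190e-03 -1.75409993e+00] Fjig [ 0.43 -0.74] -1.31
```

Call:
arm_command:
  angular:
    - [0,0,0]
    - [0,0,0]
    - [0,0,0]
    - [0,0,0]
    - [0,0,0]
    - [0,0,0]
    - [0,0,0]
    - [0,0,0]
    - [0,0,0]
  travel:
    - [0,0,1]
    - [5.9,-1.1,1]
    - [11.8,-2.2,1]
    - [17.7,-3.3,1]
    - [23.6,-4.5,1]
    - [29.5,-5.6,1]
    - [35.4,-6.7,1]
    - [41.3,-7.8,1]
    - [41.3,-7.8,1]
  hand: [-1,-1,-1,-1,-1,-1,-1,-1,-1]

```text
t: 6.27
tcp_pos: [0.6334, 0.1274, 0.2725]
tool_rot: [-3.141, 0.0, -1.755]
force: [-0.1, -0.3, -1.1]
width: 0.245
grip_force: 78.5
```

```bash
python3 -c "from h import *; st()"
```

```text
t 6.27 pick jig [41.39 -1.64] tip x 81.4 tip z 27.53 yaw [-3.14086449e+00  1.28150553e-04 -1.75483646e+00] Fjig [-0.   -0.26] -1.1
```

Call:
arm_command:
  angular:
    - [0,0,0]
    - [0,0,0]
    - [0,0,0]
    - [0,0,0]
    - [0,0,0]
  travel:
    - [0,0,-3]
    - [0,0,-6]
    - [0,0,-9.5]
    - [0,0,-9.5]
    - [0,0,-9.5]
  hand: [-1,-1,-1,-1,-1]

```text
t: 6.68
tcp_pos: [0.6319, 0.1277, 0.2628]
tool_rot: [3.141, -0.001, -1.754]
force: [0.7, -0.4, -0.8]
width: 0.246
grip_force: 78.5
```

Run:
```python
from h import *
st(); c=camera('wrist'); save('w4.png',cv2.convertScaleAbs(c['image'],alpha=1.6),(100,60,360,250),3)
```

```text
t 6.68 pick jig [39.89 -1.6 ] tip x 79.9 tip z 17.77 yaw [ 3.14074014e+00 -5.97233413e-04 -1.75409846e+00] Fjig [ 0.73 -0.3 ] -0.8
```

View pics/w4.png

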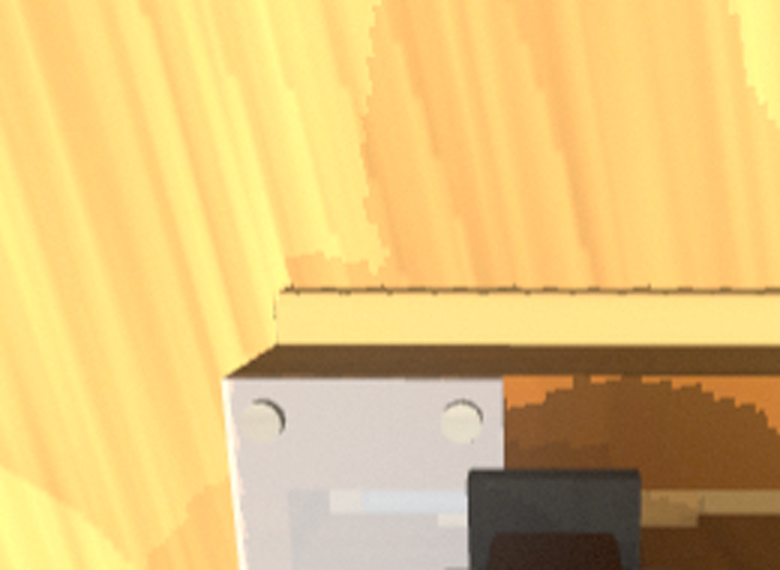

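The camera can't see the hook behind the gripper, but the collar sits in front of the guard edge as planned. From here I go by force, starting with a 16 mm pull.

Call:
arm_command:
  angular:
    - [0,0,0]
    - [0,0,0]
    - [0,0,0]
    - [0,0,0]
    - [0,0,0]
    - [0,0,0]
    - [0,0,0]
    - [0,0,0]
    - [0,0,0]
    - [0,0,0]
  travel:
    - [-2,0.4,0]
    - [-4,0.8,0]
    - [-6,1.1,0]
    - [-8,1.5,0]
    - [-9.5,1.8,0]
    - [-11,2.1,0]
    - [-12.5,2.4,0]
    - [-14,2.6,0]
    - [-15.5,2.9,0]
    - [-17,3.2,0]
  hand: [-1,-1,-1,-1,-1,-1,-1,-1,-1,-1]

```text
t: 7.57
tcp_pos: [0.6155, 0.1309, 0.2636]
tool_rot: [-3.14, 0.001, -1.754]
force: [2.3, -1.9, -1.3]
width: 0.246
grip_force: 78.5
```

```bash
python3 -c "from h import *; st()"
```

```text
t 7.57 pick jig [23.18 -1.55] tip x 63.2 tip z 18.6 yaw [-3.14005426e+00  6.34978871e-04 -1.75426363e+00] Fjig [ 2.63 -1.46] -1.29
```

The pull force is about 2.5 N at a tip position behind the blank, so it is dragging.

Call:
arm_command:
  angular:
    - [0,0,0]
    - [0,0,0]
    - [0,0,0]
    - [0,0,0]
    - [0,0,0]
    - [0,0,0]
    - [0,0,0]
    - [0,0,0]
    - [0,0,0]
    - [0,0,0]
  travel:
    - [-4,0.7,0]
    - [-8,1.5,0]
    - [-12,2.2,0]
    - [-16,3,0]
    - [-20,3.7,0]
    - [-24,4.5,0]
    - [-28,5.2,0]
    - [-32,6,0]
    - [-36,6.7,0]
    - [-40,7.5,0]
  hand: [-1,-1,-1,-1,-1,-1,-1,-1,-1,-1]

```text
t: 8.4
tcp_pos: [0.574, 0.1383, 0.2627]
tool_rot: [3.139, -0.001, -1.755]
force: [-1.3, -0.3, -0.3]
width: 0.246
grip_force: 78.7
```

```bash
python3 -c "from h import *; st()"
```

```text
t 8.4 pick jig [-18.99  -1.89] tip x 21.0 tip z 17.7 yaw [ 3.13870536e+00 -1.17973156e-03 -1.75480065e+00] Fjig [-1.18 -0.49] -0.32
```

Call:
arm_command:
  angular:
    - [0,0,0]
    - [0,0,0]
    - [0,0,0]
    - [0,0,0]
    - [0,0,0]
    - [0,0,0]
    - [0,0,0]
    - [0,0,0]
  travel:
    - [-3,0.6,0]
    - [-6,1.1,0]
    - [-9,1.7,0]
    - [-12,2.2,0]
    - [-15,2.8,0]
    - [-18,3.4,0]
    - [-20,3.8,0]
    - [-20,3.8,0]
  hand: [-1,-1,-1,-1,-1,-1,-1,-1]

```text
t: 9.07
tcp_pos: [0.5548, 0.1422, 0.2632]
tool_rot: [3.141, -0.0, -1.754]
force: [0.6, -0.4, -0.4]
width: 0.247
grip_force: 78.6
```

```bash
python3 -c "from h import *; st()"
```

```text
t 9.07 pick jig [-38.6   -1.64] tip x 1.4 tip z 18.23 yaw [ 3.14122343e+00 -1.41311806e-04 -1.75416561e+00] Fjig [ 0.66 -0.25] -0.39
```

Call:
arm_command:
  angular:
    - [0,0,0]
    - [0,0,0]
    - [0,0,0]
    - [0,0,0]
    - [0,0,0]
  travel:
    - [-1.5,0.3,0]
    - [-3,0.6,0]
    - [-4.5,0.8,0]
    - [-5.5,1,0]
    - [-5.5,1,0]
  hand: [-1,-1,-1,-1,-1]

```text
t: 9.48
tcp_pos: [0.5495, 0.1432, 0.2632]
tool_rot: [3.141, -0.0, -1.754]
force: [-0.4, -0.9, -0.9]
width: 0.244
grip_force: 78.6
```

Call:
arm_command:
  angular:
    - [0,0,0]
    - [0,0,0]
    - [0,0,0]
  travel:
    - [-0.5,0.1,0]
    - [-1,0.2,0]
    - [-1,0.2,0]
  hand: [-1,-1,-1]

```text
t: 9.73
tcp_pos: [0.5487, 0.1434, 0.2632]
tool_rot: [3.142, 0.0, -1.754]
force: [-0.1, 0.7, -1.3]
width: 0.248
grip_force: 78.6
```

Call:
arm_command:
  angular:
    - [0,0,0]
    - [0,0,0]
    - [0,0,0]
  travel:
    - [-0.5,0.1,0]
    - [-1,0.2,0]
    - [-1,0.2,0]
  hand: [-1,-1,-1]

```text
t: 9.98
tcp_pos: [0.5477, 0.1436, 0.2632]
tool_rot: [3.141, -0.0, -1.754]
force: [0.3, -0.5, -1.3]
width: 0.248
grip_force: 78.6
```

Call:
arm_command:
  angular:
    - [0,0,0]
    - [0,0,0]
    - [0,0,0]
  travel:
    - [-0.4,0.1,0]
    - [-0.7,0.1,0]
    - [-0.7,0.1,0]
  hand: [-1,-1,-1]

```text
t: 10.23
tcp_pos: [0.547, 0.1437, 0.2632]
tool_rot: [3.141, -0.0, -1.754]
force: [-0.4, 0.2, -0.3]
width: 0.25
grip_force: 78.6
```

Call:
arm_command:
  angular:
    - [0,0,0]
    - [0,0,0]
    - [0,0,0]
  travel:
    - [-0.4,0.1,0]
    - [-0.7,0.1,0]
    - [-0.7,0.1,0]
  hand: [-1,-1,-1]

```text
t: 10.48
tcp_pos: [0.5463, 0.1438, 0.2632]
tool_rot: [3.142, -0.0, -1.754]
force: [0.2, -1.1, -1.7]
width: 0.248
grip_force: 78.6
```

Call:
arm_command:
  angular:
    - [0,0,0]
    - [0,0,0]
    - [0,0,0]
  travel:
    - [-0.4,0.1,0]
    - [-0.7,0.1,0]
    - [-0.7,0.1,0]
  hand: [-1,-1,-1]

```text
t: 10.73
tcp_pos: [0.5456, 0.1439, 0.2632]
tool_rot: [3.142, -0.0, -1.754]
force: [-0.4, -0.5, -1.1]
width: 0.249
grip_force: 78.6
```

Call:
arm_command:
  angular:
    - [0,0,0]
    - [0,0,0]
    - [0,0,0]
  travel:
    - [-0.4,0.1,0]
    - [-0.7,0.1,0]
    - [-0.7,0.1,0]
  hand: [-1,-1,-1]

```text
t: 10.98
tcp_pos: [0.545, 0.144, 0.2633]
tool_rot: [-3.141, 0.0, -1.754]
force: [-0.4, -0.5, -1.0]
width: 0.246
grip_force: 78.7
```

Call:
arm_command:
  angular:
    - [0,0,0]
    - [0,0,0]
    - [0,0,0]
  travel:
    - [-0.4,0.1,0]
    - [-0.7,0.1,0]
    - [-0.7,0.1,0]
  hand: [-1,-1,-1]

```text
t: 11.23
tcp_pos: [0.5446, 0.1442, 0.2635]
tool_rot: [-3.14, 0.001, -1.754]
force: [2.5, -0.5, -0.9]
width: 0.245
grip_force: 78.5
```

Run:
```python
from h import *
s=st(); c=camera('wrist'); im=c['image']
Pk=lambda X,Y,z:np.r_[O+MJ@(np.array([X,Y])/1000),z]
for Y in (-5,-1):
  for X in range(-88,-50,1):
    u,v=proj(c,Pk(X,Y,.024),s).round().astype(int)
    print((Y,X,u,v),im[v,u].tolist(),end=' ')
  print()
```

```text
t 11.23 pick jig [-48.97  -1.57] tip x -9.0 tip z 18.54 yaw [-3.14009485e+00  8.35430294e-04 -1.75405806e+00] Fjig [ 2.51 -0.06] -0.86
(-5, -88, np.int64(342), np.int64(218)) [99, 94, 86] (-5, -87, np.int64(341), np.int64(218)) [100, 95, 87] (-5, -86, np.int64(339), np.int64(218)) [98, 94, 86] (-5, -85, np.int64(338), np.int64(218)) [67, 63, 54] (-5, -84, np.int64(336), np.int64(218)) [77, 71, 63] (-5, -83, np.int64(335), np.int64(218)) [84, 78, 69] (-5, -82, np.int64(334), np.int64(218)) [84, 78, 69] (-5, -81, np.int64(332), np.int64(218)) [85, 79, 70] (-5, -80, np.int64(331), np.int64(218)) [84, 78, 70] (-5, -79, np.int64(329), np.int64(218)) [83, 78, 69] (-5, -78, np.int64(328), np.int64(218)) [83, 78, 70] (-5, -77, np.int64(326), np.int64(218)) [84, 78, 69] (-5, -76, np.int64(325), np.int64(218)) [85, 79, 70] (-5, -75, np.int64(323), np.int64(218)) [83, 78, 68] (-5, -74, np.int64(322), np.int64(218)) [83, 77, 69] (-5, -73, np.int64(320), np.int64(218)) [85, 80, 71] (-5, -72, np.int64(319), np.int64(218)) [84, 78, 70] (-5, -71, np.int64(318), np.int64(218)) [82, 77, 68] (-5, -70, 
[... 2367 characters left out ...]
46, 43, 37] (-1, -63, np.int64(306), np.int64(223)) [48, 43, 37] (-1, -62, np.int64(304), np.int64(223)) [47, 43, 38] (-1, -61, np.int64(303), np.int64(223)) [47, 44, 37] (-1, -60, np.int64(301), np.int64(223)) [46, 43, 38] (-1, -59, np.int64(300), np.int64(223)) [46, 42, 37] (-1, -58, np.int64(299), np.int64(223)) [46, 42, 37] (-1, -57, np.int64(297), np.int64(223)) [47, 42, 36] (-1, -56, np.int64(296), np.int64(223)) [46, 43, 37] (-1, -55, np.int64(294), np.int64(223)) [45, 39, 35] (-1, -54, np.int64(293), np.int64(223)) [44, 40, 34] (-1, -53, np.int64(291), np.int64(223)) [45, 40, 34] (-1, -52, np.int64(290), np.int64(223)) [46, 43, 36] (-1, -51, np.int64(288), np.int64(223)) [45, 43, 36]
```

The image shows blank-coloured wood meeting grey screw at jig x ≈ -71, and the force has risen to 2.5 N, so this is contact. I'm adding pressure gently.

Call:
arm_command:
  angular:
    - [0,0,0]
    - [0,0,0]
    - [0,0,0]
  travel:
    - [-0.4,0.1,0]
    - [-0.4,0.1,0]
    - [-0.4,0.1,0]
  hand: [-1,-1,-1]

```text
t: 11.53
tcp_pos: [0.5444, 0.1443, 0.2636]
tool_rot: [-3.14, 0.001, -1.754]
force: [3.3, -1.0, -1.1]
width: 0.249
grip_force: 78.4
```

Call:
arm_command:
  angular:
    - [0,0,0]
    - [0,0,0]
    - [0,0,0]
  travel:
    - [-0.4,0.1,0]
    - [-0.4,0.1,0]
    - [-0.4,0.1,0]
  hand: [-1,-1,-1]

```text
t: 11.78
tcp_pos: [0.544, 0.1445, 0.2637]
tool_rot: [-3.139, 0.001, -1.754]
force: [5.3, -2.3, -1.2]
width: 0.243
grip_force: 78.5
```

Call:
arm_command:
  angular:
    - [0,0,0]
    - [0,0,0]
    - [0,0,0]
    - [0,0,0]
  travel:
    - [-0.3,0.1,0]
    - [-0.3,0.1,0]
    - [-0.3,0.1,0]
    - [-0.3,0.1,0]
  hand: [-1,-1,-1,-1]

```text
t: 12.12
tcp_pos: [0.5439, 0.1446, 0.2638]
tool_rot: [-3.139, 0.001, -1.754]
force: [4.8, -1.4, -1.9]
width: 0.249
grip_force: 78.4
```

```bash
python3 -c "from h import *; st()"
```

```text
t 12.12 pick jig [-49.73  -1.32] tip x -9.7 tip z 18.81 yaw [-3.13882988e+00  1.47554023e-03 -1.75389475e+00] Fjig [ 4.97 -0.44] -1.91
```

Call:
arm_command:
  angular:
    - [0,0,0]
    - [0,0,0]
    - [0,0,0]
    - [0,0,0]
  travel:
    - [-0.3,0.1,0]
    - [-0.3,0.1,0]
    - [-0.3,0.1,0]
    - [-0.3,0.1,0]
  hand: [-1,-1,-1,-1]

```text
t: 12.45
tcp_pos: [0.5437, 0.1447, 0.2639]
tool_rot: [-3.138, 0.002, -1.754]
force: [6.7, -1.3, -0.7]
width: 0.247
grip_force: 78.4
```

The press is 6.8 N and held. I'm backing the hook off the blank and lifting out.

Call:
arm_command:
  angular:
    - [0,0,0]
    - [0,0,0]
    - [0,0,0]
    - [0,0,0]
    - [0,0,0]
    - [0,0,0]
    - [0,0,0]
    - [0,0,0]
    - [0,0,0]
    - [0,0,0]
  travel:
    - [2,-0.5,0]
    - [4,-0.9,0]
    - [6.5,-1.4,0]
    - [6.5,-1.4,0]
    - [6.5,-1.4,15]
    - [6.5,-1.4,40]
    - [6.5,-1.4,75]
    - [6.5,-1.4,110]
    - [6.5,-1.4,140]
    - [6.5,-1.4,140]
  hand: [-1,-1,-1,-1,-1,-1,-1,-1,-1,-1]

```text
t: 13.28
tcp_pos: [0.55, 0.1433, 0.4102]
tool_rot: [-3.132, 0.006, -1.753]
force: [0.9, -0.0, -1.0]
width: 0.244
grip_force: 79.1
```

Call:
arm_command:
  angular:
    - [0,0,0]
    - [0,0,2]
    - [0,0,4]
    - [0,0,6]
    - [0,0,8]
    - [0,0,8]
    - [0,0,8]
    - [0,0,8]
    - [0,0,8]
    - [0,0,8]
  travel:
    - [5,-35,0]
    - [10,-70,0]
    - [15,-105,0]
    - [20,-140,0]
    - [25,-175,0]
    - [30,-210,0]
    - [35,-245,0]
    - [40,-280,0]
    - [43.8,-303.5,0]
    - [43.8,-303.5,0]
  hand: [-1,-1,-1,-1,-1,-1,-1,-1,-1,-1]

```text
t: 14.12
tcp_pos: [0.5929, -0.1642, 0.4016]
tool_rot: [3.138, -0.0, -1.62]
force: [0.0, -0.7, -1.7]
width: 0.244
grip_force: 78.9
```

Run:
```python
from h import *
s=get_state(); print(s['t'],np.round(s['tcp_pos'],4),np.round(s['tool_rot'],4),s['width'])
c=camera('top'); im=c['image']
# blank front check: profile along channel at blank-top height, in top view
Pk=lambda X,Y,z:np.r_[O+MJ@(np.array([X,Y])/1000),z]
for X in range(-90,60,4):
    u,v=proj(c,Pk(X,-1,.024)).round().astype(int); print(X,im[v,u].tolist(),end=' ')
```

```text
14.1167 [ 0.5929 -0.1642  0.4016] [ 3.1382e+00 -2.0000e-04 -1.6198e+00] 0.24352703784108856
-90 [169, 176, 183] -86 [164, 172, 180] -82 [139, 138, 128] -78 [135, 125, 102] -74 [140, 137, 127] -70 [153, 144, 98] -66 [166, 157, 99] -62 [167, 160, 103] -58 [169, 163, 103] -54 [169, 161, 104] -50 [165, 161, 101] -46 [166, 162, 103] -42 [168, 162, 103] -38 [170, 165, 106] -34 [168, 165, 105] -30 [169, 166, 105] -26 [169, 167, 105] -22 [167, 166, 106] -18 [170, 167, 106] -14 [169, 163, 105] -10 [165, 156, 101] -6 [166, 140, 95] -2 [164, 140, 92] 2 [165, 137, 91] 6 [165, 140, 94] 10 [166, 141, 96] 14 [164, 137, 89] 18 [167, 145, 97] 22 [158, 135, 89] 26 [139, 115, 76] 30 [147, 124, 80] 34 [149, 126, 84] 38 [162, 142, 94] 42 [166, 139, 92] 46 [155, 129, 85] 50 [112, 93, 63] 54 [144, 144, 139] 58 [144, 143, 142]
```

The blank spans jig x -70 to -10, against the screw. Now I line up over the stand.

Call:
arm_command:
  angular:
    - [0,0,0]
    - [0,0,0]
    - [0,0,0]
    - [0,0,0]
    - [0,0,0]
  travel:
    - [0,2,-30]
    - [0,2,-60]
    - [0,2,-60]
    - [0,2,-60]
    - [0,2,-60]
  hand: [-1,-1,-1,-1,-1]

```text
t: 14.58
tcp_pos: [0.5937, -0.1578, 0.3446]
tool_rot: [-3.14, -0.001, -1.613]
force: [0.7, 0.2, -0.8]
width: 0.249
grip_force: 78.7
```

Call:
arm_command:
  angular:
    - [0,0,0]
    - [0,0,0]
    - [0,0,0]
    - [0,0,0]
    - [0,0,0]
    - [0,0,0]
  travel:
    - [0,-2.4,0]
    - [0,-2.4,-20]
    - [0,-2.4,-40]
    - [0,-2.4,-60]
    - [0,-2.4,-60]
    - [0,-2.4,-60]
  hand: [-1,-1,-1,-1,-1,-1]

```text
t: 15.08
tcp_pos: [0.5934, -0.1609, 0.284]
tool_rot: [-3.141, -0.001, -1.614]
force: [0.4, 0.0, -0.4]
width: 0.248
grip_force: 78.9
```

Call:
arm_command:
  angular:
    - [0,0,0]
    - [0,0,0]
    - [0,0,0]
    - [0,0,0]
    - [0,0,0]
  travel:
    - [0,0,-10]
    - [0,0,-20]
    - [0,0,-26]
    - [0,0,-28]
    - [0,0,-28]
  hand: [-1,-1,-1,-1,-1]

```text
t: 15.5
tcp_pos: [0.593, -0.1608, 0.2545]
tool_rot: [3.14, -0.0, -1.615]
force: [0.4, 0.1, -1.6]
width: 0.252
grip_force: 78.9
```

Call:
arm_command:
  angular:
    - [0,0,0]
    - [0,0,0]
    - [0,0,0]
  travel:
    - [0,0,-1]
    - [0,0,-1]
    - [0,0,-1]
  hand: [-1,-1,-1]

```text
t: 15.75
tcp_pos: [0.5933, -0.1608, 0.2546]
tool_rot: [-3.141, -0.0, -1.615]
force: [0.3, 0.5, -1.4]
width: 0.248
grip_force: 78.9
```

Call:
arm_command:
  angular:
    - [0,0,0]
    - [0,0,0]
    - [0,0,0]
    - [0,0,0]
    - [0,0,0]
    - [0,0,0]
    - [0,0,0]
  travel:
    - [0,0,0]
    - [0,0,0]
    - [0,0,0]
    - [0,0,0]
    - [0,0,0]
    - [0,0,0]
    - [0,0,0]
  hand: [-0.3,0,0.3,1,1,1,1]

```text
t: 16.33
tcp_pos: [0.5931, -0.1608, 0.2542]
tool_rot: [-3.142, -0.0, -1.615]
force: [0.2, -0.0, -0.3]
width: 0.999
grip_force: 0.0
```

Call:
arm_command:
  angular:
    - [0,0,0]
    - [0,0,0]
    - [0,0,0]
    - [0,0,0]
    - [0,0,0]
    - [0,0,0]
    - [0,0,0]
    - [0,0,0]
  travel:
    - [0,0,10]
    - [0,0,30]
    - [0,0,60]
    - [0,0,95]
    - [0,19,125]
    - [0,19,125]
    - [0,19,125]
    - [0,19,125]
  hand: [1,1,1,1,1,1,1,1]

```text
t: 17.0
tcp_pos: [0.5927, -0.1417, 0.3793]
tool_rot: [3.141, 0.0, -1.615]
force: [-0.1, 0.4, 0.3]
width: 1.002
grip_force: 0.0
```

Run:
```python
from h import *
import pickle
s=get_state(); print(np.round(s['tcp_pos'],4),np.round(s['tool_rot'],4),s['width'],s['force'])
c=camera('wrist'); im=c['image']
s0,c0=pickle.load(open('w1.pkl','rb'))
def meas(im,c,s,tag):
    # dark handle/collar: brightness mask inside the stand region (before/after compare)
    m=((im.max(2)<72)).astype(np.uint8)
    u0,v0=proj(c,[.594,-.1585,.09],s).astype(int); 
    for n,P in [('colTL',[.609,-.1785,.066]),('colTR',[.579,-.1785,.066])]:
        print(tag,n,proj(c,P,s).round(1))
    v=proj(c,[.594,-.173,.066],s)[1].round().astype(int)
    row=im[v,u0-30:u0+30].astype(int); sat=row[:,0]-row[:,2]
    print(tag,'row',v,u0-30,sat.tolist())
    col=im[v-20:v+45,u0].astype(int); print(tag,'col',v-20,col[:,0].tolist())
meas(c0['image'],c0,s0,'before'); meas(im,c,s,'after')
```

```text
[ 0.5927 -0.1417  0.3793] [ 3.1414e+00  5.0000e-04 -1.6146e+00] 1.0020729931721148 [-0.12336457  0.39440291  0.27587661]
before colTL [273.6 151.8]
before colTR [308.  151.8]
before row 158 261 [64, 63, 64, 64, 64, 64, 63, 64, 65, 64, 65, 67, 24, 12, 11, 11, 12, 11, 12, 10, 10, 9, 10, 10, 11, 11, 11, 12, 11, 10, 10, 9, 11, 10, 11, 11, 10, 10, 11, 10, 10, 10, 11, 11, 12, 16, 37, 65, 65, 67, 66, 65, 67, 65, 66, 64, 65, 63, 61, 78]
before col 138 [113, 112, 94, 64, 67, 63, 62, 105, 134, 135, 135, 134, 134, 113, 71, 56, 60, 59, 60, 59, 59, 61, 59, 58, 60, 50, 41, 40, 38, 38, 41, 40, 39, 40, 43, 53, 57, 60, 62, 62, 61, 62, 63, 54, 45, 44, 44, 45, 42, 42, 43, 43, 43, 44, 43, 43, 41, 42, 45, 44, 45, 44, 46, 56, 71]
after colTL [263.8 154.5]
after colTR [297.9 152.9]
after row 160 251 [63, 63, 63, 63, 63, 63, 64, 64, 64, 63, 63, 64, 63, 65, 67, 44, 9, 11, 9, 11, 12, 11, 10, 10, 10, 10, 10, 12, 11, 11, 10, 11, 11, 11, 10, 10, 10, 11, 12, 10, 11, 12, 12, 11, 11, 10, 10, 10, 13, 28, 64, 64, 64, 64, 64, 64, 65, 64, 62, 78]
after col 140 [112, 101, 79, 66, 65, 65, 66, 107, 135, 134, 134, 134, 112, 64, 54, 60, 61, 58, 59, 60, 57, 59, 59, 59, 51, 40, 42, 39, 41, 36, 41, 37, 40, 41, 49, 51, 54, 63, 62, 61, 62, 62, 60, 54, 45, 43, 44, 45, 43, 42, 43, 43, 44, 43, 42, 46, 45, 44, 45, 43, 46, 41, 60, 77, 83]
```

The collar has the same size and outline as before, shifted only about 2 mm within the play, so the pick is seated. The blank was already checked at the stop, so I'm handing in.

```bash
python3 -c "
from rig import ctrl; print(ctrl.sign_off())"
```

```text
the job is handed in; nothing more can be done
None
```

The job is handed in after about 17 s of the 64 s allowed: the blank lies against the stop screw, pressed there with about 7 N, and the pick is back in its stand and released; the hand-in returned no verdict.

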